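# Stack the empty crate on the peg crate

### The job

Pick up the empty stack-nest crate, turn it end for end and set it down gently on top of the crate of clothes pegs, so that it stands level on that crate's rim lugs, straight above it, instead of nesting down onto the pegs. The end lips of the two crates must finish at opposite ends. Leave the peg crate standing where it is and do not disturb the plain low tray.

Things in the scene. Friction and masses are not known exactly. Their poses are not given: they have to be found in the camera images.
- empty_crate: Empty white plastic crate, 62 mm high, 0.11-0.22 kg. Origin: centre of underside; x along its length, z up. Rim 150 (x) x 62 mm (y) with an upright 12 mm deep band (z 50-62): grip it across y at mid-length, from outside. Walls taper to a 132 x 46 mm underside. A flat lip juts 14 mm from the +x end only; it starts pointing to the robot, -x (+-17 degrees). Four lugs inside the rim, see peg_crate.
- lip (a point): Top of the empty crate's end lip, at x = 82, y = 0, z = 62 mm in that crate's frame.
- peg_crate: Same crate and frame, lip at its +x end, also to -x at first (+-17 degrees); 0.45 kg, low layer of wooden pegs inside. Four lugs inside its rim (x = 52 and -22 mm, both long sides), tops at z 58 mm, rim at 62. A crate on top with its lip at the opposite end stands on them: underside at z 58, centred, 5 mm play each way. Lip at the same end: it drops in and nests at about z 25.
- plain_tray: Bystander: plain white open tray without lugs or lip, 150 x 62 mm, only 40 mm high; origin at the centre of its underside, x along its length. To be left alone.
Mind the look-alikes: they are no part of the job. What is shaped like the peg_crate but red is not meant.

How it is judged:
By the outcome, as a careful person would: the job done as asked, in the order asked, and still so for the second after the job is handed in, with the robot touching nothing.
It also fails if it takes over 40 s, if anything falls off the work surface, if the arm or the gripper's body presses on something with over 40 N, if the wrist force passes 120 N, or if a joint passes its speed limit or range.

### The arm

A 6-joint arm with a two-finger parallel gripper is mounted at the origin on the work surface. World frame = base frame: x ahead of the robot, y to its left, z up, the work surface at z = 0. Lengths are in m, angles in rad, forces in N, time in s.
With the tool pointing down it reaches from about 0.35 to 0.975 m from the base axis. Payload 4.9 kg.
Tool frame: the origin (TCP) lies at the very end of the fingers, on their centre line; the grasp point (between the pads) lies manip.grip_point_offset behind it (manip.grip_point_offset is the distance from the TCP to the grasp point, in m); z points along the fingers, y is the line along which they close (so a half turn about z gives the same grasp; the last joint's range is limited). The gripper opens to 85 mm and grips with 20 to 120 N. Pads are 22 mm wide; open, the fingers measure 114 mm over their backs; the gripper's body (76 mm by 85 mm) begins 54 mm behind the grasp point. The pads swing forward as they close: fully open they stand 13 mm farther back than shut.
Start: joints at [-0.119, 0.053, 1.613, -0, 1.476, -0.119], TCP at [0.625, 0, 0.231] pointing down, gripper open.
Joint ranges: [-3.01, 3.01], [-1.01, 2.22], [0.06, 2.58], [-1.02, 4.17], [0.09, 2.62], [-3.14, 3.14]. Speed limits (rad/s): [2.57, 2.57, 3.14, 3.14, 3.14, 3.14].

### API

Orientations are given as a unit quaternion [w, x, y, z].
In Python, from plant import manip gives the robot as it stands.
- The arm moves only by the shell command python3 -m crank 'ROWS' [OPENING]. ROWS is JSON, a list of rows, each an object of numbers: "x", "y", "z": the shift along the tool's x, y, z in cm; "turn": the turn about the tool's z in rad. In form: [{"x": .., "y": .., "z": .., "turn": ..}, ...]. A call has 1 to 5 rows; each row shifts and turns the commanded pose from where the row before left it, along the tool's axes as they then stand; what a row does not reach is not made up. A row lasts 1/10 s, in which the tool goes at most 50 mm and 8.59 degrees, less where a joint would pass 70% of its speed; a pose out of reach is approached as far as the arm can. A call with a gripper value outside its range is refused whole. OPENING is the opening in per cent of the stroke, from 0 (shut) to 100 (fully open), set as the call begins (- or left out, the last holds). The fingers move at their own pace and stop on an object; the grip force is fixed at half the most. Time passes only in rows, so rows that do not move let the fingers close. It gives the time, the measured TCP pose, the force, the opening and the grip force at its end, in the units of the state.
- manip.state(): the state, without advancing time (a new reading comes with each control period).
- manip.grab_frame(name): name is "scene" or "side" or "wrist"; returns (picture, depth): 480x640x3 uint8, red, green, blue; 480x640 float32, m along the optical axis (not along the pixel's ray), 0 where there is no reading.
- manip.camera_model(name): a dict with "mtx" (3x3 intrinsics, pixels), "world_to_cam" (4x4, takes a point from world to camera coordinates). Camera axes: x right, y down, z forward; pixel columns grow to the right and rows downward; lengths in m; the calibration is good to about 2 mm. A picture is of the moment at which its call begins: read the wrist's pose just before it. camera_model takes no time and is no camera call; for the wrist camera it gives the pose at the moment of the call.
- manip.job_done(): hands the job in; it is judged then, once.
The state is a dict: "time": time; "joint_pos": joint angles; "joint_vel": joint speeds; "joint_efforts": joint torques, N m; "tool_pos": TCP position; "tool_rot": TCP orientation; "contact_force": force on the tool from outside, world axes, zero at the start; "ft_torque": the same for the moment, N m; "gripper_width": opening from 0.0 (shut) to 1.0 (fully open); "grasp_force": force on a finger pad.
Only numpy, scipy, OpenCV 4.12 (cv2) and the standard library are available. Lean on these libraries where they do the work, as an engineer would, in place of code of your own. Each camera call takes 0.05 s, during which the arm holds its last target. There are 200 camera calls.

## Working session

There is one attempt and no reset: what is moved stays moved. The work goes in short steps, Python scripts to look and compute and a shell command to move; the robot and the scene stay as the last step left them, time stands still between calls to the robot, and variables do not carry over. Pictures are saved under pics/ and viewed, at most 10 in all, crops included, and the job is handed in when it is done.

```bash
mkdir -p pics
cat > h.py <<'E'
import numpy as np, cv2
from plant import manip
def grab(n):
    m=manip.camera_model(n); p,d=manip.grab_frame(n); return p,d,np.array(m["mtx"]),np.array(m["world_to_cam"])
def cloud(d,K,T):
    v,u=np.mgrid[:480,:640]; X=np.stack([(u-K[0,2])/K[0,0]*d,(v-K[1,2])/K[1,1]*d,d,np.ones_like(d)],-1)
    return (X@np.linalg.inv(T).T)[...,:3]
def save(n,p): cv2.imwrite(f"pics/{n}.png",p[...,::-1])
E
python3 - <<'E'
from h import *
print(manip.grip_point_offset, manip.state())
for n in("scene","side"):
    p,d,K,T=grab(n); np.savez(f"{n}.npz",p=p,d=d,K=K,T=T); save(n,p)
    print(n,np.linalg.inv(T).round(3).tolist(),(d>0).mean())
    W=cloud(d,K,T)
    m=((d>0)&(W[...,2]>.025)&(W[...,2]<.075)&(W[...,0]>.3)).astype(np.uint8)
    c,l,s,ce=cv2.connectedComponentsWithStats(m)
    for i in range(1,c):
        if s[i,4]>300:
            q=W[l==i]; print(s[i],q.min(0).round(3),q.max(0).round(3),np.percentile(q[:,2],95).round(3),p[l==i].mean(0).round())
E
```

```text
0.0187 {'time': 0.0, 'joint_pos': array([-1.19012188e-01,  5.33367762e-02,  1.61430814e+00,  3.88212224e-05,
        1.47601990e+00, -1.19027284e-01]), 'joint_vel': array([ 0.00071325, -0.00044903, -0.00048886, -0.00086772, -0.00219514,
       -0.00028159]), 'joint_efforts': array([ 2.70554956e-04, -3.93670499e+01, -3.70175600e+01, -1.62778279e-04,
        6.93513779e-03, -6.06393527e-06]), 'tool_pos': array([6.24366780e-01, 7.93962846e-05, 2.30067039e-01]), 'tool_rot': array([-8.26370457e-04,  7.07102377e-01,  7.07110426e-01, -6.25258022e-04]), 'contact_force': array([-0.68443348,  0.52361041, -0.15075666]), 'ft_torque': array([ 0.02753087, -0.01764487,  0.01253154]), 'grasp_force': 0.0, 'gripper_width': 0.9959265237384105}
scene [[0.277, 0.774, -0.569, 1.219], [0.961, -0.222, 0.165, -0.182], [0.001, -0.592, -0.806, 1.08], [0.0, 0.0, 0.0, 1.0]] 0.99607421875
[409 143  32  35 586] [0.3   0.293 0.025] [0.376 0.364 0.067] 0.063 [147.  29.  26.]
[463 178  39  31 533] [0.432 0.383 0.025] [0.498 0.455 0.075] 0.073 [146. 140. 128.]
[ 213  188   76   52 1710] [ 0.328 -0.182  0.025] [ 0.427 
[... 1933 characters left out ...]
 64   26 1242] [ 0.485 -0.207  0.025] [ 0.651 -0.123  0.065] 0.063 [201. 198. 193.]
[357 204  31  46 939] [ 0.332 -0.183  0.025] [ 0.427 -0.01   0.065] 0.063 [165.  55.  54.]
[ 205  210   67   39 1458] [ 0.607 -0.052  0.025] [0.776 0.041 0.065] 0.063 [199. 197. 192.]
[300 232  21  20 337] [ 0.486 -0.032  0.025] [0.538 0.02  0.053] 0.051 [182. 176. 177.]
[247 293  76  30 915] [0.426 0.17  0.025] [0.584 0.263 0.044] 0.041 [204. 202. 199.]
[ 334  339   47   49 1326] [0.3   0.296 0.025] [0.374 0.367 0.065] 0.062 [171.  55.  54.]
[137 361  45  38 799] [0.628 0.419 0.025] [0.685 0.473 0.075] 0.072 [160. 153. 145.]
[252 385  49  38 862] [0.414 0.421 0.025] [0.49  0.469 0.075] 0.073 [170. 162. 153.]
```

Run:
```python
from h import *
a=np.load("scene.npz");b=np.load("side.npz")
x=cv2.resize(a["p"][170:375,190:450],(520,410)); y=cv2.resize(b["p"][170:330,190:390],(400,320))
o=np.zeros((410,800,3),np.uint8); o[:,:480]=x[:,:480]; o[:320,480:]=y[:,:320]; 
save("crop1",o)
```

```text
(no output)
```

View pics/scene.png

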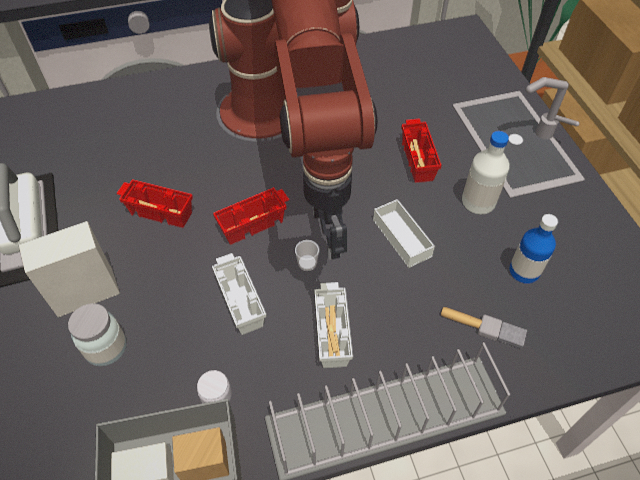

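View pics/crop1.png

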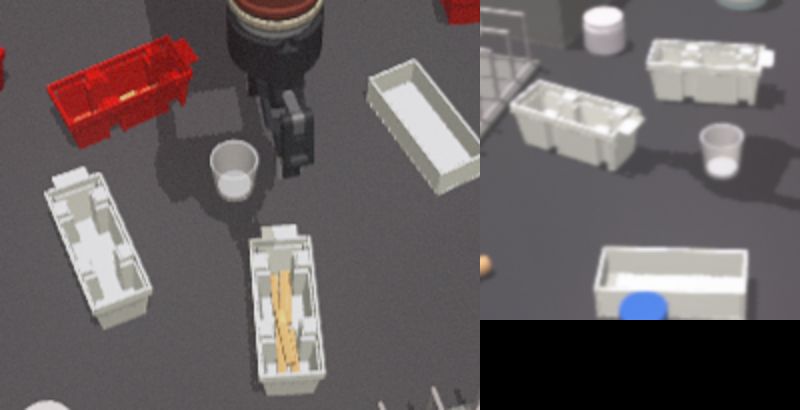

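Candidates: white crate at (238,292) is empty with lugs and a lip, so it is empty_crate. White crate at (333,325) holds pegs and has a lip, so it is peg_crate. The red crates at (157,203), (250,215) and (421,150) are decoys. The tray at (403,232) is low with no lip. The enlarged crop confirms this, and both lips point at the robot.

```bash
cat >> h.py <<'E'
def fit(W,d,c,zlo=.056,zhi=.070,r=.11):
    m=(d>0)&(W[...,2]>zlo)&(W[...,2]<zhi)&(np.hypot(W[...,0]-c[0],W[...,1]-c[1])<r)
    q=W[m]; (cx,cy),(w,h),a=cv2.minAreaRect((q[:,:2]*1000).astype(np.float32))
    B=cv2.boxPoints(((cx,cy),(w,h),a)); e=max([B[1]-B[0],B[2]-B[1]],key=np.linalg.norm); th=np.arctan2(e[1],e[0])
    ax=np.array([np.cos(th),np.sin(th)]); ny=np.array([-ax[1],ax[0]])
    s=q[:,:2]*1000@ax; t=q[:,:2]*1000@ny
    # lip end: narrow extent within 10 mm of the end
    w0=np.ptp(t[s<s.min()+9]); w1=np.ptp(t[s>s.max()-9])
    if w0<w1: ax=-ax; ny=-ny; s=-s; t=-t
    L=np.ptp(s); o=ax*(s.max()-14-75)+ny*(t.max()+t.min())/2; o2=ax*(s.min()+75)+ny*(t.max()+t.min())/2
    return dict(c=((o+o2)/2).round(1),c_lip=o.round(1),c_far=o2.round(1),yaw=np.degrees(np.arctan2(ax[1],ax[0])).round(1),L=L.round(1),W=np.ptp(t).round(1),ends=(w0.round(),w1.round()),zmed=np.median(q[:,2]).round(4),n=len(q))
E
python3 - <<'E'
from h import *
for n in("scene","side"):
    f=np.load(n+".npz"); W=cloud(f["d"],f["K"],f["T"])
    for nm,c in(("empty",(.57,-.165)),("peg",(.69,-.006))): print(n,nm,fit(W,f["d"],c,r=.1))
E
```

```text
scene empty {'c': array([ 574.1, -167.8]), 'c_lip': array([ 571.1, -168.3]), 'c_far': array([ 577.1, -167.4]), 'yaw': np.float32(-172.0), 'L': np.float64(170.0), 'W': np.float64(62.4), 'ends': (np.float64(35.0), np.float64(62.0)), 'zmed': np.float64(0.0605), 'n': 647}
scene peg {'c': array([697.8,  -7.3]), 'c_lip': array([696.3,  -7. ]), 'c_far': array([699.2,  -7.6]), 'yaw': np.float32(167.9), 'L': np.float64(167.0), 'W': np.float64(62.3), 'ends': (np.float64(35.0), np.float64(62.0)), 'zmed': np.float64(0.0608), 'n': 682}
side empty {'c': array([ 575.8, -166. ]), 'c_lip': array([ 575.3, -166. ]), 'c_far': array([ 576.3, -165.9]), 'yaw': np.float32(-172.4), 'L': np.float64(165.1), 'W': np.float64(68.3), 'ends': (np.float64(35.0), np.float64(65.0)), 'zmed': np.float64(0.0602), 'n': 397}
side peg {'c': array([697.1,  -5.5]), 'c_lip': array([696.1,  -5.3]), 'c_far': array([698.1,  -5.7]), 'yaw': np.float32(168.1), 'L': np.float64(166.0), 'W': np.float64(66.0), 'ends': (np.float64(35.0), np.float64(65.0)), 'zmed': np.float64(0.0602), 'n': 491}
```

```bash
python3 -m crank '[{"x":-4.2,"y":-1.2},{"x":-4.2,"y":-1.2},{"x":-4.2,"y":-1.2},{"x":-4.1,"y":-1.3},{"turn":0.14}]' 100
python3 -m crank '[{"turn":0.145},{"turn":0.145},{"turn":0.145},{"turn":0.145},{"turn":0.145}]'
python3 -m crank '[{"turn":0.145},{"turn":0.145},{"turn":0.145},{"turn":0.13},{}]'
python3 - <<'E'
from h import *
p,d,K,T=grab("wrist"); save("w1",p); W=cloud(d,K,T)
print(manip.grip_point_offset,fit(W,d,(.575,-.167),r=.1)); s=manip.state(); print(s["tool_pos"],s["tool_rot"],s["joint_pos"])
E
```

```text
0.0187 {'c': array([ 576.5, -167.8]), 'c_lip': array([ 580.3, -167.3]), 'c_far': array([ 572.7, -168.4]), 'yaw': np.float32(-172.1), 'L': np.float64(156.3), 'W': np.float64(64.1), 'ends': (np.float64(36.0), np.float64(63.0)), 'zmed': np.float64(0.0597), 'n': 3042}
[6.24519136e-01 5.32791854e-05 2.30349660e-01] [-6.09369984e-04  7.07095860e-01  7.07117268e-01 -4.91793946e-04] [-1.18998492e-01  5.32001256e-02  1.61397680e+00 -1.98883471e-05
  1.47598174e+00 -1.19026869e-01]schema error: expected keys x, y, z, turn
schema error: expected keys x, y, z, turn
schema error: expected keys x, y, z, turn
```

All four keys are needed in every row.

```bash
python3 -m crank '[{"x":-4.2,"y":-1.2,"z":0,"turn":0},{"x":-4.2,"y":-1.2,"z":0,"turn":0},{"x":-4.2,"y":-1.2,"z":0,"turn":0},{"x":-4.1,"y":-1.3,"z":0,"turn":0},{"x":0,"y":0,"z":0,"turn":0.14}]' 100
python3 -m crank '[{"x":0,"y":0,"z":0,"turn":0.145},{"x":0,"y":0,"z":0,"turn":0.145},{"x":0,"y":0,"z":0,"turn":0.145},{"x":0,"y":0,"z":0,"turn":0.145},{"x":0,"y":0,"z":0,"turn":0.145}]'
python3 -m crank '[{"x":0,"y":0,"z":0,"turn":0.145},{"x":0,"y":0,"z":0,"turn":0.145},{"x":0,"y":0,"z":0,"turn":0.145},{"x":0,"y":0,"z":0,"turn":0.13},{"x":0,"y":0,"z":0,"turn":0}]'
cat >> h.py <<'E'
def tool():
    from scipy.spatial.transform import Rotation as R
    s=manip.state(); q=s["tool_rot"]; M=R.from_quat([q[1],q[2],q[3],q[0]]).as_matrix()
    return s,M
def goto(xy,yhead):
    "shift in tool cm, then turn so that tool y heads yhead (deg)"
    s,M=tool(); v=M.T@np.array([xy[0]-s["tool_pos"][0],xy[1]-s["tool_pos"][1],0]); h=np.degrees(np.arctan2(M[1,1],M[0,1]))
    print("tcp",s["tool_pos"].round(4),"yhead",h.round(2),"Mz",M[:,2].round(4),"shift cm",(v*100).round(2),"turn",np.radians((h-yhead+180)%360-180).round(3))
E
python3 - <<'E'
from h import *
p,d,K,T=grab("wrist"); save("w1",p); W=cloud(d,K,T)
print(fit(W,d,(.575,-.167),r=.1)); goto((.5755,-.167),-82)
E
```

```text
time: 0.65
tool_pos: [0.5744, -0.1713, 0.2309]
tool_rot: [0.0, 0.758, 0.653, -0.001]
contact_force: [0.4, 0.8, 0.2]
gripper_width: 1.001
grasp_force: 0.0
time: 1.15
tool_pos: [0.5757, -0.167, 0.2308]
tool_rot: [-0.0, 0.939, 0.343, -0.0]
contact_force: [0.6, -0.7, -0.3]
gripper_width: 1.001
grasp_force: 0.0
time: 1.65
tool_pos: [0.5757, -0.1669, 0.2308]
tool_rot: [-0.0, 0.998, 0.07, -0.0]
contact_force: [0.5, -0.2, 0.2]
gripper_width: 0.997
grasp_force: 0.0
{'c': array([ 572.2, -168.2]), 'c_lip': array([ 572.5, -168.2]), 'c_far': array([ 571.9, -168.3]), 'yaw': np.float32(-172.0), 'L': np.float64(163.4), 'W': np.float64(62.2), 'ends': (np.float64(35.0), np.float64(62.0)), 'zmed': np.float64(0.0613), 'n': 4000}
tcp [ 0.5758 -0.1669  0.2309] yhead -81.78 Mz [-7.e-04  3.e-04 -1.e+00] shift cm [-0.03  0.01  0.  ] turn 0.004
```

View pics/w1.png

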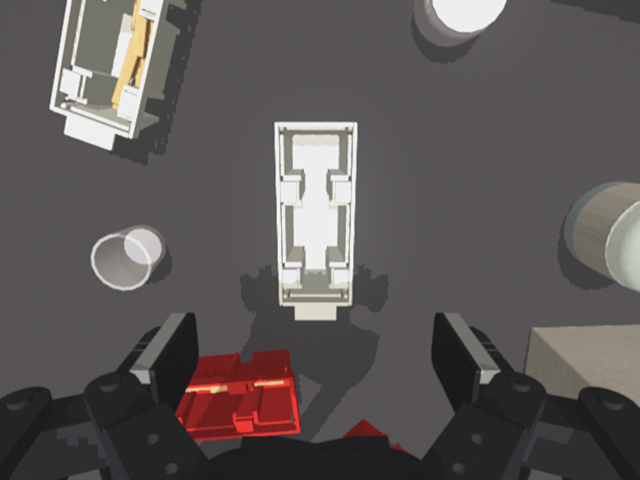

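The picture shows the empty crate centred between the fingers at (315,215), with its lip at (316,312) toward the robot, aligned with the tool. I'll descend now.

```bash
python3 -m crank '[{"x":-0.25,"y":0.1,"z":4,"turn":0},{"x":0,"y":0,"z":5,"turn":0},{"x":0,"y":0,"z":5,"turn":0},{"x":0,"y":0,"z":3.5,"turn":0},{"x":0,"y":0,"z":1.5,"turn":0}]'
python3 -m crank '[{"x":0,"y":0,"z":0.9,"turn":0},{"x":0,"y":0,"z":0,"turn":0}]'
python3 - <<'E'
from h import *
goto((.573,-.168),-82)
p,d,K,T=grab("side"); save("s2",cv2.resize(p[150:250,230:390],(800,500)))
E
```

```text
time: 2.2
tool_pos: [0.5705, -0.167, 0.0364]
tool_rot: [-0.002, 0.997, 0.071, -0.004]
contact_force: [-0.6, 0.7, -0.0]
gripper_width: 1.002
grasp_force: 0.0
time: 2.4
tool_pos: [0.5739, -0.1685, 0.0325]
tool_rot: [0.0, 0.997, 0.071, 0.0]
contact_force: [-1.4, -0.0, -0.6]
gripper_width: 0.999
grasp_force: 0.0
tcp [ 0.5739 -0.1685  0.0325] yhead -81.89 Mz [ 1.e-04 -0.e+00 -1.e+00] shift cm [-0.09 -0.06 -0.  ] turn 0.002
```

View pics/s2.png

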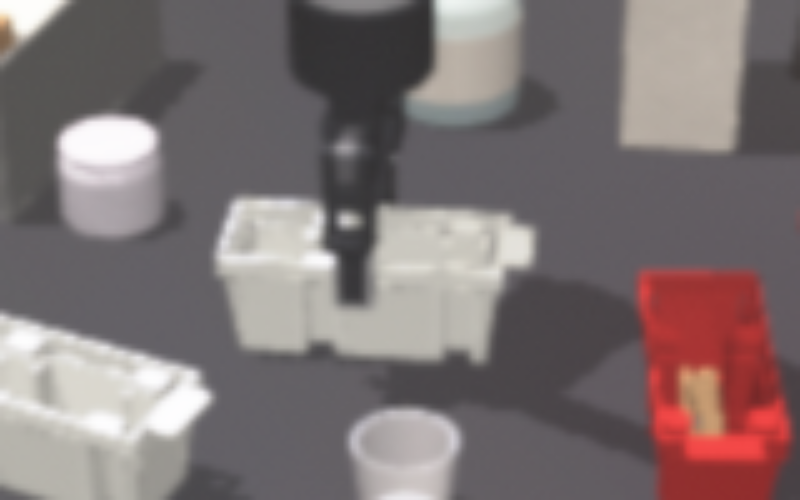

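The fingers straddle the crate at mid-length, with the fingertip at (352,300) in the crop, below the rim band. Closing.

```bash
python3 -m crank '[{"x":0,"y":0,"z":0,"turn":0},{"x":0,"y":0,"z":0,"turn":0},{"x":0,"y":0,"z":0,"turn":0},{"x":0,"y":0,"z":0,"turn":0},{"x":0,"y":0,"z":0,"turn":0}]' 0
python3 -m crank '[{"x":0,"y":0,"z":0,"turn":0},{"x":0,"y":0,"z":0,"turn":0},{"x":0,"y":0,"z":-0.5,"turn":0},{"x":0,"y":0,"z":-0.5,"turn":0},{"x":0,"y":0,"z":-1,"turn":0}]'
```

```text
time: 2.95
tool_pos: [0.5755, -0.169, 0.0351]
tool_rot: [0.001, 0.998, 0.07, 0.002]
contact_force: [-0.6, 2.5, 6.3]
gripper_width: 0.71
grasp_force: 65.8
time: 3.45
tool_pos: [0.5727, -0.168, 0.0518]
tool_rot: [-0.001, 0.998, 0.07, -0.001]
contact_force: [-0.3, -0.1, -1.4]
gripper_width: 0.709
grasp_force: 65.2
```

```bash
python3 -m crank '[{"x":0,"y":0,"z":-2,"turn":0},{"x":0,"y":0,"z":-3,"turn":0},{"x":0,"y":0,"z":-3,"turn":0},{"x":0,"y":0,"z":-2,"turn":0},{"x":0,"y":0,"z":-1,"turn":0}]'
python3 -m crank '[{"x":2.4,"y":-2.4,"z":0,"turn":0},{"x":3.3,"y":-3.2,"z":0,"turn":0},{"x":3.4,"y":-3.4,"z":0,"turn":0},{"x":3.3,"y":-3.2,"z":0,"turn":0},{"x":2.1,"y":-2.1,"z":0,"turn":0}]'
python3 -m crank '[{"x":0,"y":0,"z":0,"turn":-0.1},{"x":0,"y":0,"z":0,"turn":-0.14},{"x":0,"y":0,"z":0,"turn":-0.14},{"x":0,"y":0,"z":0,"turn":-0.14},{"x":0,"y":0,"z":0,"turn":-0.14}]'
python3 -m crank '[{"x":0,"y":0,"z":0,"turn":-0.14},{"x":0,"y":0,"z":0,"turn":-0.14},{"x":0,"y":0,"z":0,"turn":-0.14},{"x":0,"y":0,"z":0,"turn":-0.14},{"x":0,"y":0,"z":0,"turn":-0.14}]'
python3 - <<'E'
from h import *
goto((.6975,-.0065),78); print(tool()[0]["joint_pos"].round(2))
E
```

```text
time: 3.95
tool_pos: [0.5747, -0.1688, 0.1656]
tool_rot: [0.001, 0.998, 0.07, 0.002]
contact_force: [-0.3, 0.6, -1.8]
gripper_width: 0.708
grasp_force: 65.2
time: 4.45
tool_pos: [0.6979, -0.0037, 0.1613]
tool_rot: [-0.0, 0.997, 0.071, -0.001]
contact_force: [-0.2, -0.4, -0.7]
gripper_width: 0.719
grasp_force: 65.3
time: 4.95
tool_pos: [0.6965, -0.0063, 0.1611]
tool_rot: [-0.001, 0.92, 0.392, -0.001]
contact_force: [-1.3, -0.3, -1.2]
gripper_width: 0.716
grasp_force: 65.3
time: 5.45
tool_pos: [0.6964, -0.0064, 0.1612]
tool_rot: [-0.001, 0.729, 0.684, -0.001]
contact_force: [-0.3, 0.4, -1.7]
gripper_width: 0.713
grasp_force: 65.3
tcp [ 0.6964 -0.0064  0.1612] yhead -3.68 Mz [-2.1e-03  2.0e-04 -1.0e+00] shift cm [-0.01  0.11 -0.  ] turn -1.426
[-0.12  0.27  1.49 -0.    1.38 -0.05]
```

```bash
python3 -m crank '[{"x":0,"y":0,"z":0,"turn":-0.145},{"x":0,"y":0,"z":0,"turn":-0.145},{"x":0,"y":0,"z":0,"turn":-0.145},{"x":0,"y":0,"z":0,"turn":-0.145},{"x":0,"y":0,"z":0,"turn":-0.145}]'
python3 -m crank '[{"x":0,"y":0,"z":0,"turn":-0.145},{"x":0,"y":0,"z":0,"turn":-0.145},{"x":0,"y":0,"z":0,"turn":-0.145},{"x":0,"y":0,"z":0,"turn":-0.145},{"x":0,"y":0,"z":0,"turn":-0.12}]'
python3 -m crank '[{"x":0,"y":0,"z":0,"turn":0},{"x":0,"y":0,"z":0,"turn":0}]'
cat > look.py <<'E'
import sys
from h import *
i,zlo,zhi,zp=sys.argv[1],float(sys.argv[2]),float(sys.argv[3]),sys.argv[4:]
goto((.6975,-.0065),78)
for n in("scene","side"):
    p,d,K,T=grab(n); W=cloud(d,K,T); save(f"{n}{i}",p); np.savez(f"{n}{i}.npz",p=p,d=d,K=K,T=T)
    w=p.max(-1).astype(int)-p.min(-1)<40; w&=p.min(-1)>110
    dd=np.where(w,d,0)
    print(n,"held",fit(W,dd,(.6975,-.0065),zlo,zhi)); print(n,"peg",fit(W,dd,(.6975,-.0065)))
E
python3 look.py 3 .174 .200
python3 - <<'E'
import cv2,numpy as np
a=cv2.imread("pics/scene3.png")[230:390,230:430]; b=cv2.imread("pics/side3.png")[130:290,150:350]
cv2.imwrite("pics/c3.png",np.hstack([cv2.resize(a,(400,320)),cv2.resize(b,(400,320))]))
E
```

```text
time: 5.95
tool_pos: [0.6964, -0.0064, 0.1611]
tool_rot: [-0.001, 0.439, 0.898, -0.0]
contact_force: [0.3, 0.3, -2.2]
gripper_width: 0.713
grasp_force: 65.3
time: 6.45
tool_pos: [0.6964, -0.0064, 0.1611]
tool_rot: [-0.001, 0.105, 0.994, 0.0]
contact_force: [0.3, 0.7, -1.0]
gripper_width: 0.71
grasp_force: 65.3
time: 6.65
tool_pos: [0.6967, -0.0064, 0.1616]
tool_rot: [-0.001, 0.109, 0.994, -0.0]
contact_force: [-0.8, 0.1, -0.4]
gripper_width: 0.711
grasp_force: 65.3
tcp [ 0.6967 -0.0064  0.1616] yhead 77.49 Mz [-1.3e-03  1.0e-04 -1.0e+00] shift cm [-0.08  0.01 -0.  ] turn -0.009
scene held {'c': array([723.9, -10.9]), 'c_lip': array([700.2,  -7.3]), 'c_far': array([747.5, -14.6]), 'yaw': np.float32(-8.8), 'L': np.float64(116.2), 'W': np.float64(72.3), 'ends': (np.float64(47.0), np.float64(35.0)), 'zmed': np.float64(0.1853), 'n': 903}
scene peg {'c': array([714.8, -10.9]), 'c_lip': array([731. , -14.4]), 'c_far': array([698.5,  -7.4]), 'yaw': np.float32(167.9), 'L': np.float64(130.7), 'W': np.float64(62.0), 'ends': (np.float64(48.0), np.float64(62.0)), 'zmed': np.float64(0.061), 'n': 249}
side held {'c': array([698.3,  -4.1]), 'c_lip': array([701.3,  -4.3]), 'c_far': array([695.3,  -3.9]), 'yaw': np.float32(-3.6), 'L': np.float64(170.0), 'W': np.float64(84.4), 'ends': (np.float64(60.0), np.float64(36.0)), 'zmed': np.float64(0.1844), 'n': 751}
side peg {'c': array([698. ,  -5.7]), 'c_lip': array([695.9,  -5.2]), 'c_far': array([700.2,  -6.1]), 'yaw': np.float32(167.6), 'L': np.float64(168.3), 'W': np.float64(68.6), 'ends': (np.float64(38.0), np.float64(63.0)), 'zmed': np.float64(0.0602), 'n': 493}
```

View pics/c3.png

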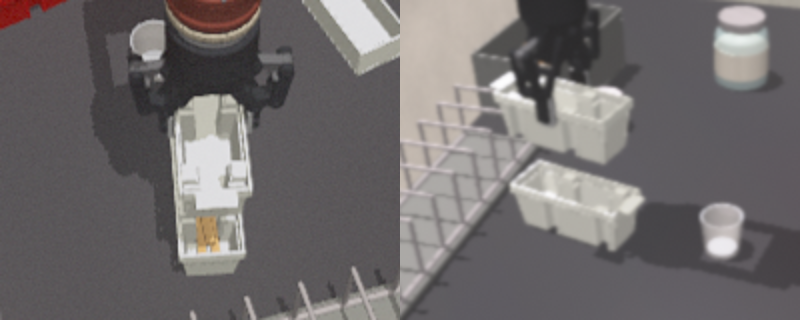

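The held crate is above the peg crate, with its lip now away from the robot and the peg crate's lip toward it. Next I check tilt and rim height.

```bash
cat > tilt.py <<'E'
import sys
from h import *
i,zlo,zhi=sys.argv[1],float(sys.argv[2]),float(sys.argv[3])
c=np.array([.6972,-.0065]); ax=np.array([np.cos(np.radians(-12)),np.sin(np.radians(-12))]); ny=np.array([-ax[1],ax[0]])
for n in("scene","side"):
    f=np.load(f"{n}{i}.npz"); p=f["p"]; W=cloud(f["d"],f["K"],f["T"])
    m=(p.min(-1)>90)&(p.max(-1).astype(int)-p.min(-1)<40)&(W[...,2]>zlo)&(W[...,2]<zhi)
    s=(W[...,:2]-c)@ax*1000; t=(W[...,:2]-c)@ny*1000; m&=(abs(s)<110)&(abs(t)<50)
    for a in range(-100,101,10):
        k=m&(s>=a)&(s<a+10)
        if k.sum()>5:
            z=W[...,2][k]*1000; top=k&(W[...,2]*1000>np.percentile(z,97)-6); print(n,a,k.sum(),"ztop",np.percentile(z,97).round(1),"t",t[top].min().round(1),t[top].max().round(1))
    print(n,"s range of top",s[m].min().round(1),s[m].max().round(1))
E
python3 tilt.py 3 .12 .22
```

```text
scene -60 39 ztop 133.3 t -9.6 13.7
scene -50 60 ztop 133.9 t -9.9 13.0
scene -40 52 ztop 147.1 t 12.3 12.4
scene -30 71 ztop 182.0 t -13.9 20.0
scene -20 163 ztop 184.7 t -23.7 28.0
scene -10 316 ztop 181.3 t -29.7 30.6
scene 0 181 ztop 190.4 t -35.6 32.1
scene 10 208 ztop 205.6 t -35.6 35.3
scene 20 120 ztop 188.7 t -31.2 31.1
scene 30 106 ztop 189.9 t -30.7 30.4
scene 40 92 ztop 189.5 t -31.4 30.4
scene 50 124 ztop 189.6 t -30.2 29.9
scene 60 209 ztop 190.0 t -31.0 30.7
scene 70 203 ztop 191.3 t -31.5 29.7
scene 80 119 ztop 191.8 t -18.7 16.9
scene 90 20 ztop 192.0 t -17.6 15.9
scene s range of top -57.6 91.7
side -80 89 ztop 189.4 t -26.1 32.1
side -70 262 ztop 188.1 t -28.0 33.6
side -60 105 ztop 188.8 t -28.9 35.2
side -50 116 ztop 188.7 t -28.4 35.4
side -40 158 ztop 188.4 t -31.0 33.6
side -30 107 ztop 189.7 t -30.3 35.5
side -20 174 ztop 195.5 t -26.6 35.8
side -10 113 ztop 202.7 t -36.2 39.1
side 0 108 ztop 199.2 t -30.8 45.5
side 10 84 ztop 190.4 t -32.1 42.8
side 20 123 ztop 188.7 t -29.2 35.2
side 30 87 ztop 188.2 t -30.4 34.0
side 40 70 ztop 188.6 t -27.0 33.6
side 50 35 ztop 187.8 t -27.3 33.3
side 60 130 ztop 188.6 t 13.7 35.5
side 70 77 ztop 190.4 t -7.0 33.0
side 80 35 ztop 191.1 t -16.2 19.7
side s range of top -74.7 91.8
```

```bash
python3 -m crank '[{"x":0.15,"y":0,"z":1,"turn":-0.009},{"x":0,"y":0,"z":1.7,"turn":0},{"x":0,"y":0,"z":1.7,"turn":0},{"x":0,"y":0,"z":1.1,"turn":0},{"x":0,"y":0,"z":0,"turn":0}]'
python3 -m crank '[{"x":0,"y":0,"z":0,"turn":0},{"x":0,"y":0,"z":0,"turn":0}]'
python3 look.py 4 .130 .140; python3 tilt.py 4 .10 .15 | grep side
```

```text
time: 7.25
tool_pos: [0.6934, -0.0058, 0.103]
tool_rot: [-0.003, 0.103, 0.995, 0.0]
contact_force: [-1.1, -0.4, -1.4]
gripper_width: 0.714
grasp_force: 65.3
time: 7.45
tool_pos: [0.6964, -0.0061, 0.1083]
tool_rot: [0.001, 0.103, 0.995, -0.0]
contact_force: [-0.0, -0.1, -1.3]
gripper_width: 0.711
grasp_force: 65.3
tcp [ 0.6964 -0.0061  0.1083] yhead 78.15 Mz [ 1.6e-03 -2.0e-04 -1.0e+00] shift cm [-0.12 -0.01  0.  ] turn 0.003
scene held {'c': array([726.8, -11.4]), 'c_lip': array([699.6,  -8. ]), 'c_far': array([754. , -14.7]), 'yaw': np.float32(-7.0), 'L': np.float64(109.2), 'W': np.float64(70.7), 'ends': (np.float64(38.0), np.float64(36.0)), 'zmed': np.float64(0.1346), 'n': 507}
scene peg {'c': array([731.9, -14.4]), 'c_lip': array([765.1, -21.5]), 'c_far': array([698.7,  -7.2]), 'yaw': np.float32(167.9), 'L': np.float64(96.1), 'W': np.float64(62.1), 'ends': (np.float64(2.0), np.float64(62.0)), 'zmed': np.float64(0.0613), 'n': 181}
side held {'c': array([697.4,  -5.9]), 'c_lip': array([700.1,  -6.1]), 'c_far': array([694.7,  -5.7]), 'yaw': np.float32(-4.4), 'L': np.float64(169.4), '
[... 296 characters left out ...]
at64(37.0), np.float64(35.0)), 'zmed': np.float64(0.0608), 'n': 324}
side -80 91 ztop 137.0 t -25.1 34.6
side -70 121 ztop 135.3 t -30.3 34.5
side -60 68 ztop 136.3 t -31.9 33.8
side -50 81 ztop 135.9 t -28.7 34.8
side -40 118 ztop 134.9 t -30.7 33.9
side -30 97 ztop 134.8 t -29.6 34.5
side -20 124 ztop 143.1 t -33.9 39.7
side -10 76 ztop 145.3 t -36.4 39.5
side 0 72 ztop 143.2 t -29.8 47.7
side 10 56 ztop 136.6 t -31.3 34.9
side 20 89 ztop 135.5 t -30.2 33.4
side 30 49 ztop 135.8 t 31.1 33.0
side 40 40 ztop 136.2 t -28.0 34.8
side 50 27 ztop 135.3 t 17.1 33.8
side 60 61 ztop 136.5 t 23.7 33.9
side 70 79 ztop 137.5 t -7.8 32.7
side 80 32 ztop 138.3 t -14.8 20.4
side s range of top -75.8 92.2
```

```bash
python3 -m crank '[{"x":0.1,"y":0,"z":0.4,"turn":0},{"x":0,"y":0,"z":0.4,"turn":0},{"x":0,"y":0,"z":0.3,"turn":0},{"x":0,"y":0,"z":0,"turn":0},{"x":0,"y":0,"z":0,"turn":0}]'
python3 -m crank '[{"x":0,"y":0,"z":0.15,"turn":0},{"x":0,"y":0,"z":0,"turn":0},{"x":0,"y":0,"z":0.1,"turn":0},{"x":0,"y":0,"z":0,"turn":0}]'
```

```text
time: 8.05
tool_pos: [0.6945, -0.0059, 0.096]
tool_rot: [-0.0, 0.103, 0.995, 0.0]
contact_force: [0.1, 0.4, -1.2]
gripper_width: 0.712
grasp_force: 65.3
time: 8.45
tool_pos: [0.6947, -0.0059, 0.0937]
tool_rot: [-0.0, 0.103, 0.995, -0.0]
contact_force: [-0.5, -1.0, -1.3]
gripper_width: 0.714
grasp_force: 65.3
```

```bash
for i in 1 2; do :; done; python3 -m crank '[{"x":0,"y":0,"z":0.1,"turn":0},{"x":0,"y":0,"z":0,"turn":0}]' | sed -n '2p;4p'
python3 -m crank '[{"x":0,"y":0,"z":0.1,"turn":0},{"x":0,"y":0,"z":0,"turn":0}]' | sed -n '2p;4p'
python3 look.py 5 .115 .126; python3 tilt.py 5 .09 .135 | grep side
```

```text
tool_pos: [0.6949, -0.0059, 0.0932]
contact_force: [-0.4, 0.7, 0.4]
tool_pos: [0.695, -0.0059, 0.0931]
contact_force: [-2.8, -0.0, 5.6]
tcp [ 0.695  -0.0059  0.0931] yhead 78.15 Mz [ 6.e-04 -0.e+00 -1.e+00] shift cm [-0.26 -0.01  0.  ] turn 0.003
scene held {'c': array([726.1, -10.9]), 'c_lip': array([698.9,  -7.8]), 'c_far': array([753.2, -13.9]), 'yaw': np.float32(-6.4), 'L': np.float64(109.3), 'W': np.float64(72.4), 'ends': (np.float64(39.0), np.float64(35.0)), 'zmed': np.float64(0.1191), 'n': 472}
scene peg {'c': array([715.7, -11.6]), 'c_lip': array([731.4, -14.8]), 'c_far': array([700. ,  -8.4]), 'yaw': np.float32(168.6), 'L': np.float64(131.9), 'W': np.float64(61.7), 'ends': (np.float64(23.0), np.float64(62.0)), 'zmed': np.float64(0.0617), 'n': 868}
side held {'c': array([696.4,  -4.9]), 'c_lip': array([697.2,  -5. ]), 'c_far': array([695.7,  -4.8]), 'yaw': np.float32(-4.6), 'L': np.float64(165.5), 'W': np.float64(85.0), 'ends': (np.float64(64.0), np.float64(37.0)), 'zmed': np.float64(0.1189), 'n': 377}
side peg {'c': array([683.5,  15.4]), 'c_lip': array([685.7,  15.6]), 'c_far': array([681.4,  15.1]), 'yaw': np.float32(5.9), 'L': np.float64(168.2), 'W': np.float64(62.3), 'ends': (np.float64(45.0), np.float64(17.0)), 'zmed': np.float64(0.0621), 'n': 443}
side -80 125 ztop 121.3 t -28.5 34.6
side -70 78 ztop 120.0 t -30.1 34.3
side -60 63 ztop 120.4 t -30.2 33.4
side -50 72 ztop 120.2 t -29.6 35.4
side -40 110 ztop 121.3 t -29.7 33.8
side -30 87 ztop 120.1 t -28.0 34.5
side -20 124 ztop 130.9 t -35.4 40.5
side -10 49 ztop 126.5 t -41.8 37.2
side 0 61 ztop 129.6 t -26.4 46.8
side 10 48 ztop 120.9 t -29.5 32.6
side 20 67 ztop 120.5 t -29.4 35.3
side 30 39 ztop 120.3 t 31.5 33.6
side 40 38 ztop 121.4 t -24.0 34.5
side 50 35 ztop 120.4 t 17.0 34.5
side 60 40 ztop 120.9 t 19.8 35.3
side 70 71 ztop 121.6 t -10.3 33.3
side 80 29 ztop 122.3 t -16.6 19.7
side s range of top -76.6 89.0
```

Seated: rim at 0.120 m, level, and the force has taken up. Release and retreat.

```bash
python3 -m crank '[{"x":0,"y":0,"z":-0.1,"turn":0},{"x":0,"y":0,"z":0,"turn":0},{"x":0,"y":0,"z":0,"turn":0},{"x":0,"y":0,"z":0,"turn":0},{"x":0,"y":0,"z":0,"turn":0}]' 100
python3 -m crank '[{"x":0,"y":0,"z":-0.5,"turn":0},{"x":0,"y":0,"z":-1,"turn":0},{"x":0,"y":0,"z":-3,"turn":0},{"x":0,"y":0,"z":-4,"turn":0},{"x":0,"y":0,"z":-4,"turn":0}]'
python3 -m crank '[{"x":0,"y":0,"z":-3,"turn":0},{"x":0,"y":0,"z":0,"turn":0}]'
python3 look.py 6 .114 .126; python3 tilt.py 6 .09 .135
python3 - <<'E'
import cv2,numpy as np
a=cv2.imread("pics/scene6.png")[230:390,230:430]; b=cv2.imread("pics/side6.png")[130:290,150:350]
cv2.imwrite("pics/c6.png",np.hstack([cv2.resize(a,(400,320)),cv2.resize(b,(400,320))]))
E
```

```text
time: 9.45
tool_pos: [0.6946, -0.0059, 0.0925]
tool_rot: [-0.0, 0.103, 0.995, -0.0]
contact_force: [-0.1, 0.1, -1.1]
gripper_width: 0.997
grasp_force: 0.0
time: 9.95
tool_pos: [0.6944, -0.0059, 0.2196]
tool_rot: [-0.0, 0.103, 0.995, 0.0]
contact_force: [1.2, -0.1, -0.1]
gripper_width: 0.999
grasp_force: 0.0
time: 10.15
tool_pos: [0.6977, -0.0062, 0.2567]
tool_rot: [0.007, 0.103, 0.995, -0.0]
contact_force: [1.0, -0.1, 1.4]
gripper_width: 1.003
grasp_force: 0.0
tcp [ 0.6977 -0.0062  0.2567] yhead 78.16 Mz [ 0.013  -0.0015 -0.9999] shift cm [ 0.02 -0.04 -0.  ] turn 0.003
scene held {'c': array([697.1,  -6.5]), 'c_lip': array([698.7,  -6.8]), 'c_far': array([695.5,  -6.2]), 'yaw': np.float32(-11.7), 'L': np.float64(167.3), 'W': np.float64(62.1), 'ends': (np.float64(62.0), np.float64(34.0)), 'zmed': np.float64(0.1187), 'n': 775}
scene peg {'c': array([706.1,  -9.2]), 'c_lip': array([712.9, -10.7]), 'c_far': array([699.4,  -7.8]), 'yaw': np.float32(167.9), 'L': np.float64(150.2), 'W': np.float64(61.7), 'ends': (np.float64(52.0), np.float64(62.0)), 'zmed': np.float64(0.0615), 'n': 1023}
si
[... 1107 characters left out ...]
 80 109 ztop 123.8 t -17.8 17.5
scene s range of top -76.6 90.4
side -80 109 ztop 122.1 t -28.5 33.3
side -70 82 ztop 120.5 t -29.3 33.7
side -60 61 ztop 120.8 t -29.8 32.9
side -50 84 ztop 120.8 t -28.7 33.9
side -40 101 ztop 120.3 t -30.8 35.3
side -30 88 ztop 120.7 t -28.5 34.1
side -20 91 ztop 119.8 t -28.9 33.5
side -10 62 ztop 121.6 t -30.3 32.4
side 0 79 ztop 121.2 t -28.0 33.8
side 10 71 ztop 120.7 t -29.5 34.0
side 20 77 ztop 120.7 t -29.3 34.7
side 30 72 ztop 120.2 t -29.4 33.0
side 40 108 ztop 121.1 t -31.6 33.8
side 50 71 ztop 120.8 t -29.5 34.5
side 60 91 ztop 120.8 t -27.9 32.5
side 70 116 ztop 121.7 t -24.8 33.2
side 80 28 ztop 122.2 t -17.0 20.9
side s range of top -76.3 90.2
```

View pics/c6.png

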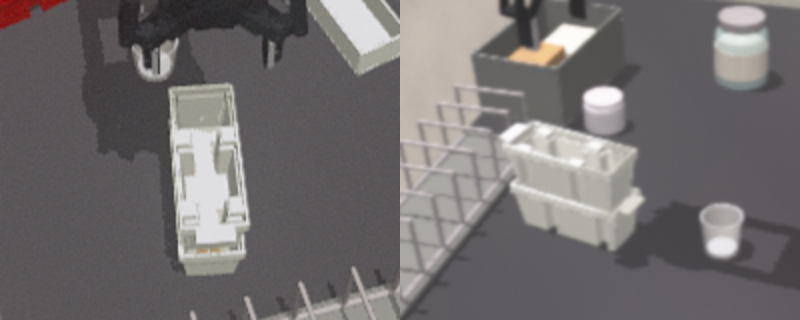

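The picture shows the crate standing level and centred on the peg crate, lips at opposite ends (right panel, (515,130) and (632,203)), with the gripper clear.

```bash
python3 -c "
from plant import manip
print(manip.job_done())"
```

```text
the job is handed in; nothing more can be done
None
```

The empty crate now stands level and centred on the peg crate's rim lugs, turned end for end with the lips at opposite ends; the peg crate stayed in place, the tray was left alone, and the job is handed in at about 10 s.

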